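# Check an ultrasonic cleaner with a rod probe through its cover port

### The job

The ultrasonic cleaner is to be checked with its rod probe: lift the cap off the port on its cover and set it down upright in the instrument tray, without dropping it. Then take the probe out of its holder and lower the rod straight down through the open port, without touching the cleaner, until the dark band on the rod is level with the port's rim. Finish while still holding it there, still, upright and centred in the port, and leave the small bottle, timer and cup where they stand.

Things in the scene. Friction and masses are not known exactly. Their poses are not given: they have to be found in the camera images.
- cleaner: Ultrasonic instrument cleaner, fixed to the worktop: a white box 140 (its x) x 180 (its y) x 96 mm high with a flat steel cover, a grey front panel with a dial on its -x face, and a low wire handle on the cover (11 mm high, 85 mm from the port towards -y). Origin: centre of its underside on the worktop; z up.
- port (a point): Centre of the port's upper rim, 110 mm above the worktop and 30 mm from the cleaner's middle towards its +y. The port is a grey upright guide sleeve, bore 26 mm, outside 36 mm, that stands 14 mm above the cover and is 30 mm long in all; below it the cleaner is hollow and empty. Frame as the cleaner's, z up.
- cap_knob (a point): Loose grey cap over the port, 30 to 60 g: a disc of 49 mm diameter with a skirt below (inside diameter 43 mm) and a round upright knob 24 mm in diameter and 34 mm tall on top. It rests on the sleeve's rim and lifts straight off. This point is the centre of the knob, half-way up it: 17 mm above the disc's upper face, 31 mm above the lower edge of the skirt, 17 mm below the knob's top. With the cap standing in the tray it is 33 mm above the worktop. z along the knob, up.
- tray: Shallow blue instrument tray, fixed, 195 (its x) x 295 (its y) x 20 mm, empty, inner floor about 174 x 274 mm and 2 mm above the worktop, rim 17 mm high. Origin: centre of its underside on the worktop. It stands to one side of the cleaner, the holder to the other.
- holder: Probe holder, fixed: a dark round foot of 90 mm diameter with an upright aluminium tube of 32 mm outside and 18 mm inside diameter, 112 mm high; the probe's rod hangs loosely in the tube and its collar rests on the tube's top. Origin: centre of its underside on the worktop, on the tube's axis; z up.
- probe_grip (a point): Probe, loose, 80 to 140 g, 154 mm long, upright in the holder at the start: a steel rod 10 mm in diameter and 100 mm long below, a collar of 28 mm diameter and 4 mm thickness, and on top a white square handle 22 x 22 mm, 50 mm tall. This point is the centre of the handle, on the rod's axis, 129 mm above the rod's tip and 25 mm below the probe's top; z points up along the rod, x and y are square to the handle's flat sides.
- probe_band (a point): Middle of the dark band (6 mm wide, flush) round the probe's rod, on its axis, 55 mm above the tip and 74 mm below the centre of the handle.
- probe_tip (a point): Lower end of the probe's rod, on its axis, 129 mm below the centre of the handle.
- probe: The probe as a whole; origin at the tip of its rod, z up along the rod.
- cap: The cap as a whole; origin at the centre of the skirt's lower edge, z up along the knob.
- bond_bottle: Small dark dropper bottle, 23 mm wide and 55 mm tall, in front of the cleaner; bystander. Origin: centre of its underside.
- timer: Small white timer, 42 x 60 x 56 mm, in front of the cleaner; bystander. Origin: centre of its underside.
- rinse_cup: Rinse cup, 81 mm wide and 112 mm tall, behind the cleaner; bystander. Origin: centre of its underside.
Not all that is in view belongs to the job. Of the things like the probe, leave any that is yellow; of the rest the smaller one is meant.

How it is judged (in metres and radians):
On the way, in this order (a step that is already met when the one before it is completed fails the run):
1. the cap stands upright in the tray, let go (x of cap_knob in the frame of tray between -0.085 and 0.085 m and y of cap_knob in the frame of tray between -0.135 and 0.135 m and z of cap_knob in the frame of tray below 0.04 m and angle between cap_knob's own z axis and vertical below 0.15 rad and contact force between the fingers and cap below 0.1 N), for 0.2 s.
2. the probe is out of its holder (horizontal distance between probe_tip and holder above 0.05 m and contact force between the fingers and probe above 1 N), for 0.1 s.
At the end, for the whole second after the job is handed in: Cap upright (0.15 rad) and free on the tray floor. Probe still gripped, upright (0.1 rad), its axis within 5 mm of the port centre at band and tip, the band within 8 mm of the rim height, not touching the cleaner, at rest (under 20 mm/s) (all of step 1 and horizontal distance between each of probe_tip, probe_band and port below 0.005 m and z of probe_band in the frame of port between -0.008 and 0.008 m and angle between probe_tip's own z axis and vertical below 0.1 rad and contact force between the fingers and probe above 1 N and contact force between probe and cleaner below 0.3 N and linear speed of probe below 0.02 m/s); the arm keeps its last pose, push and grip.
It fails at once if the probe touches the cleaner (over 0.5 N) (contact force between probe and cleaner above 0.5 N).
It fails at once if the cap is dropped (falls free at over 0.9 m/s) (linear speed of cap above 0.9 m/s and contact force between the fingers and cap below 0.1 N).
It fails at once if the bottle, timer or cup is moved by more than 20 mm (distance of any of bond_bottle, timer, rinse_cup from where it was at the start of the episode above 0.02 m).
It also fails if it takes over 64 s, if anything falls off the work surface, if the arm or the gripper's body presses on something with over 40 N, if the wrist force passes 120 N, or if a joint passes its speed limit or range.

### The arm

A 6-joint arm with a two-finger parallel gripper is mounted at the origin on a cart in front of the work surface, level with it; the furniture and walls round the work are solid. World frame = base frame: x ahead of the robot, y to its left, z up, the work surface at z = 0. Lengths are in m, angles in degrees, forces in N, time in s.
With the tool pointing down it reaches from about 0.275 to 0.725 m from the base axis. Payload 5.6 kg.
Tool frame: the origin (TCP) lies at the centre of the arm's flange, where the gripper is bolted on; the fingertips stand 173 mm ahead of it and the grasp point (between the pads) lies 155 mm ahead of it; z points along the fingers, y is the line along which they close (so a half turn about z gives the same grasp; the last joint's range is limited). The gripper opens to 85 mm and grips with 20 to 120 N. Pads are 22 mm wide; open, the fingers measure 114 mm over their backs; the gripper's body (76 mm by 85 mm) begins 54 mm behind the grasp point. The pads swing forward as they close: fully open they stand 13 mm farther back than shut.
Start: joints at [91.765, 14.616, 6.199, 0, -81.583, -16.306], TCP at [0.138, 0.532, 0.405] pointing down, gripper open.
Joint ranges: [-168.99, 168.99], [-69.2, 112.95], [-62.41, 85.93], [-164.36, 98.24], [-168.68, -3.75], [-174.98, 174.98]. Speed limits (degrees/s): [147.25, 147.25, 180, 180, 180, 180].

### API

Orientations are given as [roll, pitch, yaw] about the fixed x, y, z axes, in that order (R = Rz(yaw) Ry(pitch) Rx(roll)).
In Python, from plant import arm gives the robot as it stands.
- The arm moves only by the tool play_rows, never from a script. Its argument "rows" is a list of rows, each an object with "linear": the shift along the tool's x, y, z in units of 1 m (1.0 is 1 m), a list of three; "delta_rot": the turn, a rotation vector about the tool's x, y, z in units of pi rad (1.0 is pi rad), a list of three. In form: [{"linear": [dx, dy, dz], "delta_rot": [rx, ry, rz]}, ...]. A call has 1 to 20 rows; each row is the pose to reach, as a shift and turn from the pose commanded when the call began, along the tool's axes at that moment, turning the shorter way round; what a row does not reach only later rows make up. A row lasts 1/12 s, in which the tool goes at most 41.7 mm and 7.16 degrees, less where a joint would pass 70% of its speed; a pose out of reach is approached as far as the arm can. A call with a number of a shift or a turn outside -1 to 1 is refused whole. A call with a gripper value outside its range is refused whole. "fingers" is the closure, from -1 (fully open) to 1 (shut), set as the call begins (left out, the last holds). The fingers move at their own pace and stop on an object; "grip_force" is the grip in N (left out, the last holds). Time passes only in rows, so rows that repeat a pose let the fingers close. It gives the time, the measured TCP pose, the force, the opening and the grip force at its end, in the units of the state.
- arm.get_obs(): the state, without advancing time (a new reading comes with each control period).
- arm.grab_frame(name): name is "scene" or "top"; returns a dict with "image" (420x560x3 uint8, blue, green, red), "z_map" (420x560 float32, m along the optical axis (not along the pixel's ray), 0 where there is no reading), "fx", "fy", "cx", "cy" (pixels), "view" (4x4, takes a point from world to camera coordinates). Camera axes: x right, y down, z forward; pixel columns grow to the right and rows downward; lengths in m; the calibration is good to about 2 mm. A picture is of the moment at which its call begins.
- arm.sign_off(): hands the job in; it is judged then, once.
Trained networks look in a picture, given as the dict that the camera call returned (one of the last four; its "shot" number tells which), for a name from the list of things; names that differ only in an ending like _2 or _b are one class to them, and where a whole thing is asked for, a point or a joint stands for the part that bears it (a point fixed in the world has none). Each returns a list of dicts, best first, with "p" (0 to 1); they miss things now and then, are a little off and sometimes report something else, mostly with a low value. They report only what shows in the picture. A call takes as long as a camera call. They do not tell look-alikes from the thing itself.
- arm.regions_of(picture, target): "region" (420x560 bool, what is visible of it).
- arm.pinpoint(picture, target): "point" ([x, y, z] in m, in the coordinates of the camera as it stood for that picture, good to about 4 mm: a listed point, or the origin of a listed thing).
The state is a dict: "t": time; "q": joint angles; "joint_vel": joint speeds; "joint_torque": joint torques, N m; "ee_pos": TCP position; "orientation": TCP orientation; "force": force on the tool from outside, world axes, zero at the start; "ft_torque": the same for the moment, N m; "width": finger opening in m; "grip_force": force on a finger pad.
Only numpy, scipy, OpenCV 4.12 (cv2) and the standard library are available. Lean on these libraries where they do the work, as an engineer would, in place of code of your own. Each camera call takes 0.05 s, during which the arm holds its last target. There are 200 camera calls.

## Working session

There is one attempt and no reset: what is moved stays moved. The work goes in short steps, Python scripts to look and compute and a tool call to move; the robot and the scene stay as the last step left them, time stands still between calls to the robot, and variables do not carry over. Pictures are saved under pics/ and viewed, at most 10 in all, crops included, and the job is handed in when it is done.

Besides the shell and the picture viewer there is one more tool, called after "Request:" by a JSON object that holds its "method" and its "body", one argument or row to a line. play_rows: Moves the arm, as the interface text tells. Its arguments: {"type":"object","properties":{"rows":{"type":"array"},"fingers":{"type":"number"},"grip_force":{"type":"number"}},"required":["rows"]}

```bash
ls; mkdir -p pics
cat > h.py <<'E'
import numpy as np, cv2
from plant import arm
def world(f,p):
    return (np.linalg.inv(f["view"])@np.r_[p,1])[:3]
def cloud(f):
    z=f["z_map"];v,u=np.indices(z.shape)
    P=np.stack([(u-f["cx"])/f["fx"]*z,(v-f["cy"])/f["fy"]*z,z,np.ones_like(z)],-1)
    return (P@np.linalg.inv(f["view"]).T)[...,:3]
def pix(f,w):
    c=(f["view"]@np.r_[w,1])[:3]
    return np.array([f["fx"]*c[0]/c[2]+f["cx"],f["fy"]*c[1]/c[2]+f["cy"]])
E
python3 - <<'E'
from h import *
np.set_printoptions(precision=4,suppress=True)
s=arm.get_obs();print(s)
ims=[]
for n in("scene","top"):
    f=arm.grab_frame(n);ims.append(f["image"]);cv2.imwrite(f"pics/{n}0.png",f["image"])
    for t in("port","cleaner","cap_knob","tray","holder","probe_grip","bond_bottle","timer","rinse_cup"):
        for d in arm.pinpoint(f,t): print(n,t,round(d["p"],2),world(f,d["point"]),pix(f,world(f,d["point"])).round())
E
```

```text
pics
{'t': 0.0, 'q': array([ 91.7658,  14.6541,   6.1287,  -0.0286, -81.5826, -16.3053]), 'joint_vel': array([-0.0784,  0.0323,  0.021 ,  0.0038,  0.0687, -0.0018]), 'joint_torque': array([ -0.0006, -38.6629,  23.7943,   5.3654,  -0.0062,   0.    ]), 'ee_pos': array([0.138 , 0.5322, 0.4038]), 'orientation': array([179.8883,  -0.0032, -14.5437]), 'force': array([-0.1325, -1.0984,  0.381 ]), 'ft_torque': array([-0.036 ,  0.0231, -0.022 ]), 'grip_force': 0.0, 'width': 0.08529648525933417}
scene port 0.62 [0.5866 0.0181 0.1125] [289. 213.]
scene cleaner 0.59 [ 0.5897 -0.0118  0.003 ] [298. 248.]
scene cap_knob 0.58 [0.5887 0.0184 0.1404] [289. 204.]
scene tray 0.9 [ 0.5696 -0.3516 -0.0013] [412. 281.]
scene holder 0.74 [0.5619 0.3206 0.0017] [203. 229.]
scene probe_grip 0.77 [0.4589 0.3271 0.1307] [176. 205.]
scene probe_grip 0.68 [0.5724 0.4276 0.1722] [173. 174.]
scene probe_grip 0.48 [0.5571 0.32   0.1409] [198. 191.]
scene bond_bottle 0.44 [ 0.3885 -0.0615 -0.0008] [283. 289.]
scene timer 0.8 [ 0.3968  0.0536 -0.001 ] [246. 276.]
scene rinse_cup 0.86 [ 0.751   0.163  -0.0002] [272. 216.]
top port 0.8 [0.5837 0.0211 0.1075] [289. 210.]
top cleaner 0.75 [0.5543 0.3203 0.0159] [205. 225.]
top cleaner 0.58 [ 0.5865 -0.0077  0.0035] [297. 214.]
top cap_knob 0.44 [0.5803 0.0205 0.1292] [289. 211.]
top tray 0.97 [ 0.57   -0.3505  0.0002] [392. 216.]
top holder 0.79 [ 0.5593  0.3177 -0.0009] [207. 224.]
top holder 0.63 [ 0.3871 -0.0663 -0.0029] [315. 269.]
top probe_grip 0.61 [0.5606 0.3166 0.1427] [198. 218.]
top probe_grip 0.47 [0.5717 0.4345 0.1722] [159. 215.]
top probe_grip 0.42 [0.4531 0.3284 0.1322] [195. 252.]
top bond_bottle 0.62 [0.555  0.3206 0.0135] [205. 224.]
top bond_bottle 0.42 [ 0.3872 -0.0675 -0.0005] [315. 269.]
top bond_bottle 0.16 [0.3952 0.0571 0.0008] [280. 268.]
top timer 0.51 [ 0.3972  0.0554 -0.0033] [280. 267.]
top rinse_cup 0.96 [0.7432 0.1622 0.0013] [249. 173.]
```

View pics/scene0.png

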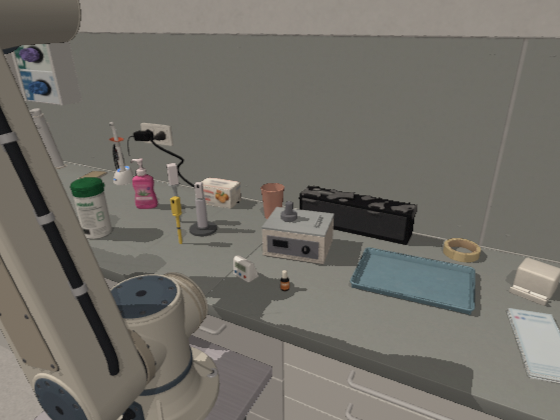

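View pics/top0.png

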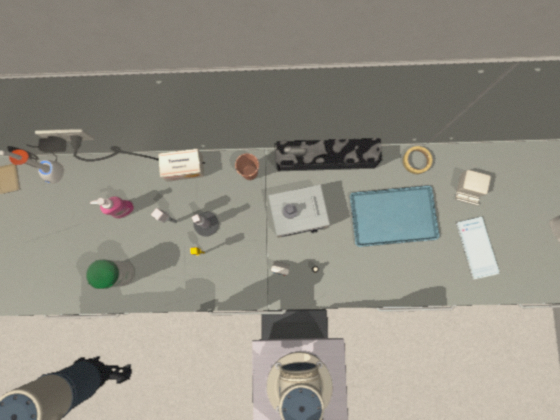

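Run:
```python
from h import *
np.set_printoptions(precision=4,suppress=True)
crops=[]
for n in("scene","top"):
    f=arm.grab_frame(n);P=cloud(f)
    u,v=pix(f,[.56,.35,.14]).astype(int)
    crops.append(cv2.resize(f["image"][v-50:v+50,u-50:u+50],(400,400),interpolation=cv2.INTER_CUBIC))
    for nm,c,r,zl,zh in(("handle",(.56,.318),.04,.12,.2),("handletop",(.56,.318),.04,.155,.2),("big",(.572,.432),.04,.13,.3),("yel",(.456,.328),.04,.1,.3),("knobtop",(.585,.019),.04,.142,.2),("tube",(.56,.318),.04,.02,.105),("cover",(.588,-.01),.13,.09,.102)):
        m=(np.hypot(P[...,0]-c[0],P[...,1]-c[1])<r)&(P[...,2]>zl)&(P[...,2]<zh)
        Q=P[m]
        if len(Q): print(n,nm,len(Q),"med",np.median(Q,0),"lo",np.percentile(Q,3,0),"hi",np.percentile(Q,97,0),"rect",cv2.minAreaRect((Q[:,:2]*1000).astype(np.float32)))
    for t in("tray","cleaner"):
        m=max(arm.regions_of(f,t),key=lambda d:d["p"]*(d["region"].sum()>0))["region"];Q=P[m]
        Q=Q[Q[:,2]>(.09 if t=="cleaner" else .01)];print(n,t,len(Q),cv2.minAreaRect((Q[:,:2]*1000).astype(np.float32)) if len(Q)>3 else 0)
cv2.imwrite("pics/crop1.png",np.hstack(crops))
```

```text
scene handle 129 med [0.5515 0.3143 0.1473] lo [0.5454 0.3065 0.1222] hi [0.5679 0.3259 0.1673] rect ((556.6597290039062, 318.36322021484375), (25.20240592956543, 23.6004638671875), 29.297643661499023)
scene handletop 47 med [0.5537 0.315  0.1635] lo [0.5454 0.3059 0.1558] hi [0.5701 0.3253 0.1677] rect ((556.9965209960938, 317.8631591796875), (25.308868408203125, 22.145875930786133), 28.616729736328125)
scene big 243 med [0.5631 0.4225 0.175 ] lo [0.5523 0.412  0.1385] hi [0.5775 0.4443 0.2077] rect ((569.7093505859375, 428.3002014160156), (36.09999084472656, 35.01531219482422), 39.955631256103516)
scene yel 183 med [0.4498 0.3218 0.1313] lo [0.4442 0.3157 0.1043] hi [0.4673 0.3374 0.1555] rect ((455.8525390625, 326.93719482421875), (28.31304931640625, 25.274372100830078), 4.924250602722168)
scene knobtop 39 med [0.5797 0.0157 0.1484] lo [0.5714 0.0062 0.1424] hi [0.5915 0.026  0.1506] rect ((581.45654296875, 16.210060119628906), (20.869815826416016, 20.689334869384766), 5.617369174957275)
scene tube 241 med [0.549  0.3105 0.0625] lo [0.5417 0.3028 0.0228] hi [0.5659 0.3287 0.1027] 
[... 1483 characters left out ...]
, (19.405786514282227, 20.449674606323242), 88.28348541259766)
top tube 56 med [0.5495 0.3086 0.0625] lo [0.5411 0.305  0.0212] hi [0.5672 0.323  0.1031] rect ((545.568359375, 316.56317138671875), (16.05354881286621, 47.20645523071289), 55.045074462890625)
top cover 1940 med [ 0.5867 -0.016   0.0964] lo [ 0.5177 -0.0961  0.0917] hi [0.6569 0.0744 0.101 ] rect ((587.7625122070312, -10.560661315917969), (140.9333038330078, 180.04388427734375), 10.314684867858887)
top tray 704 ((548.6539306640625, -226.17654418945312), (220.0506134033203, 555.4354858398438), 9.754623413085938)
top cleaner 2032 ((532.0023193359375, -20.870742797851562), (254.64463806152344, 179.8437957763672), 10.59417724609375)
```

View pics/crop1.png

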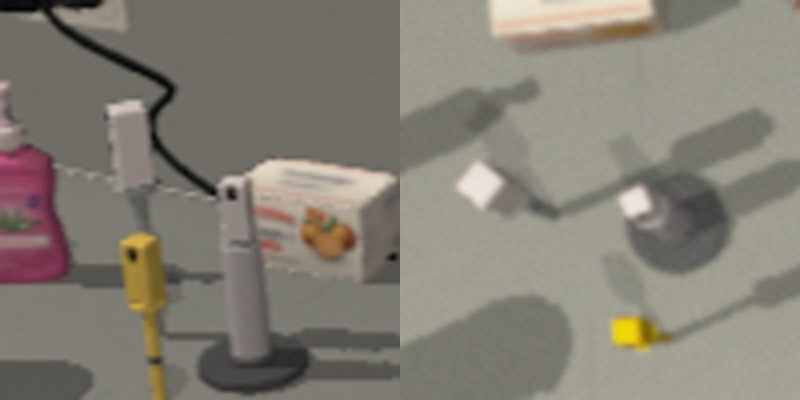

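Candidates (scene pixels): the big white probe (172,174), the yellow one (176,205) and the small white one in the tube (198,191). The last is meant, because it is not yellow, is smaller than the other white one, and its grip height of 0.141 fits the holder.

```bash
cat >> h.py <<'E'
from scipy.spatial.transform import Rotation as Ro
def go(pos,yaw=None):
    s=arm.get_obs();R=Ro.from_euler("xyz",s["orientation"],degrees=True)
    T=R if yaw is None else Ro.from_euler("xyz",[180,0,yaw],degrees=True)
    print("lin",R.inv().apply(np.array(pos)-s["ee_pos"]).round(4),"rot",((R.inv()*T).as_rotvec()/np.pi).round(4),"t",s["t"],s["ee_pos"].round(4),s["orientation"].round(2),"q",s["q"].round(0),"F",s["force"].round(1),"w",round(s["width"],4),s["grip_force"])
E
python3 -c "
from h import *
go([.582,.0185,.405],-14.5)"
```

```text
lin [ 5.587e-01  3.860e-01 -3.000e-04] rot [-0.      0.     -0.0002] t 1.3 [0.1381 0.5324 0.4047] [-180.      0.    -14.54] q [ 92.  15.   6.  -0. -82. -16.] F [-0.7 -0.7 -1.3] w 0.0854 0.0
```

Request:
{"method": "play_rows", "body": {
  "rows": [
    {"linear": [0.02,0.014,0],"delta_rot": [0,0,0]},
    {"linear": [0.05,0.035,0],"delta_rot": [0,0,0]},
    {"linear": [0.5587,0.386,0],"delta_rot": [0,0,0]},
    {"linear": [0.5587,0.386,0],"delta_rot": [0,0,0]},
    {"linear": [0.5587,0.386,0],"delta_rot": [0,0,0]},
    {"linear": [0.5587,0.386,0],"delta_rot": [0,0,0]},
    {"linear": [0.5587,0.386,0],"delta_rot": [0,0,0]},
    {"linear": [0.5587,0.386,0],"delta_rot": [0,0,0]},
    {"linear": [0.5587,0.386,0],"delta_rot": [0,0,0]},
    {"linear": [0.5587,0.386,0],"delta_rot": [0,0,0]},
    {"linear": [0.5587,0.386,0],"delta_rot": [0,0,0]},
    {"linear": [0.5587,0.386,0],"delta_rot": [0,0,0]},
    {"linear": [0.5587,0.386,0],"delta_rot": [0,0,0]},
    {"linear": [0.5587,0.386,0],"delta_rot": [0,0,0]},
    {"linear": [0.5587,0.386,0],"delta_rot": [0,0,0]},
    {"linear": [0.5587,0.386,0],"delta_rot": [0,0,0]},
    {"linear": [0.5587,0.386,0],"delta_rot": [0,0,0]},
    {"linear": [0.5587,0.386,0],"delta_rot": [0,0,0]},
    {"linear": [0.5587,0.386,0],"delta_rot": [0,0,0]},
    {"linear": [0.5587,0.386,0],"delta_rot": [0,0,0]}
  ]
}}

```text
t: 2.97
ee_pos: [0.5819, 0.0184, 0.4044]
orientation: [180.0, 0.0, -14.6]
force: [-0.7, 0.9, 0.0]
width: 0.0852
grip_force: 0.0
```

```bash
python3 -c "
from h import *
go([.582,.0185,.291])"
```

```text
lin [ 1.000e-04 -1.000e-04  1.134e-01] rot [0. 0. 0.] t 2.9667 [0.5819 0.0184 0.4044] [ 1.800e+02  3.000e-02 -1.457e+01] q [ 17.  18.  11.  -0. -83.  58.] F [-0.7  0.9  0. ] w 0.0852 0.0
```

Request:
{"method": "play_rows", "body": {
  "rows": [
    {"linear": [0,0,0.015],"delta_rot": [0,0,0]},
    {"linear": [0,0,0.035],"delta_rot": [0,0,0]},
    {"linear": [0,0,0.06],"delta_rot": [0,0,0]},
    {"linear": [0,0,0.08],"delta_rot": [0,0,0]},
    {"linear": [0,0,0.095],"delta_rot": [0,0,0]},
    {"linear": [0,0,0.105],"delta_rot": [0,0,0]},
    {"linear": [0,0,0.111],"delta_rot": [0,0,0]},
    {"linear": [0,0,0.1135],"delta_rot": [0,0,0]},
    {"linear": [0,0,0.1135],"delta_rot": [0,0,0]}
  ]
}}

```text
t: 3.72
ee_pos: [0.5819, 0.0189, 0.2915]
orientation: [-180.0, -0.0, -14.5]
force: [-0.3, -1.1, -0.9]
width: 0.0855
grip_force: 0.0
```

Request:
{"method": "play_rows", "body": {
  "rows": [
    {"linear": [0,0,0],"delta_rot": [0,0,0]},
    {"linear": [0,0,0],"delta_rot": [0,0,0]},
    {"linear": [0,0,0],"delta_rot": [0,0,0]},
    {"linear": [0,0,0],"delta_rot": [0,0,0]},
    {"linear": [0,0,0],"delta_rot": [0,0,0]},
    {"linear": [0,0,0],"delta_rot": [0,0,0]},
    {"linear": [0,0,0],"delta_rot": [0,0,0]},
    {"linear": [0,0,0],"delta_rot": [0,0,0]},
    {"linear": [0,0,0],"delta_rot": [0,0,0]},
    {"linear": [0,0,0],"delta_rot": [0,0,0]},
    {"linear": [0,0,0],"delta_rot": [0,0,0]},
    {"linear": [0,0,0],"delta_rot": [0,0,0]}
  ],
  "fingers": 1,
  "grip_force": 40
}}

```text
t: 4.72
ee_pos: [0.5821, 0.0184, 0.2916]
orientation: [-180.0, -0.1, -14.5]
force: [0.6, 0.2, 4.9]
width: 0.023
grip_force: 39.2
```

Request:
{"method": "play_rows", "body": {
  "rows": [
    {"linear": [0,0,-0.006],"delta_rot": [0,0,0]},
    {"linear": [0,0,-0.016],"delta_rot": [0,0,0]},
    {"linear": [0,0,-0.03],"delta_rot": [0,0,0]},
    {"linear": [0,0,-0.045],"delta_rot": [0,0,0]},
    {"linear": [0,0,-0.06],"delta_rot": [0,0,0]},
    {"linear": [0,0,-0.07],"delta_rot": [0,0,0]},
    {"linear": [0,0,-0.075],"delta_rot": [0,0,0]},
    {"linear": [0,0,-0.075],"delta_rot": [0,0,0]}
  ]
}}

```text
t: 5.38
ee_pos: [0.5821, 0.0185, 0.3674]
orientation: [-179.9, -0.1, -14.5]
force: [0.8, -0.6, 0.1]
width: 0.0231
grip_force: 39.1
```

```bash
python3 -c "
from h import *
go([.56,-.345,.37])
f=arm.grab_frame('scene');u,v=pix(f,[.58,.02,.18]).astype(int)
cv2.imwrite('pics/c2.png',cv2.resize(f['image'][v-60:v+60,u-80:u+80],(640,480),interpolation=cv2.INTER_CUBIC))"
```

```text
lin [ 0.0699  0.3574 -0.0028] rot [0. 0. 0.] t 5.3833 [0.5821 0.0185 0.3674] [-1.7994e+02 -1.0000e-01 -1.4540e+01] q [ 17.  19.   7.   0. -78.  58.] F [ 0.8 -0.6  0.1] w 0.0231 39.148478507995605
```

View pics/c2.png

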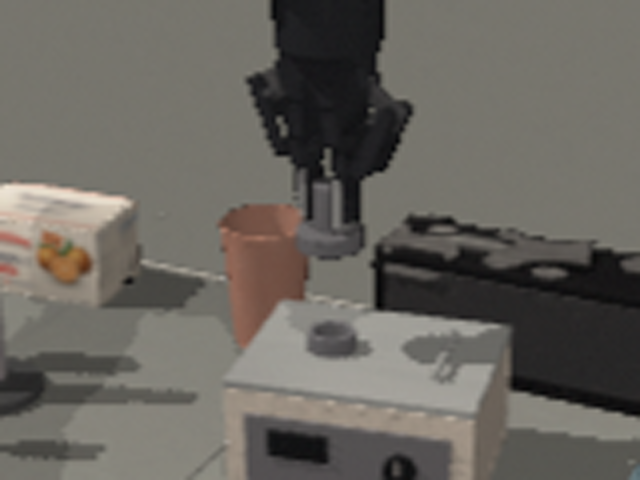

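Request:
{"method": "play_rows", "body": {
  "rows": [
    {"linear": [0.001,0.007,0],"delta_rot": [0,0,0]},
    {"linear": [0.005,0.025,0],"delta_rot": [0,0,0]},
    {"linear": [0.01,0.053,0],"delta_rot": [0,0,0]},
    {"linear": [0.017,0.088,0],"delta_rot": [0,0,0]},
    {"linear": [0.025,0.125,0],"delta_rot": [0,0,0]},
    {"linear": [0.032,0.163,0],"delta_rot": [0,0,0]},
    {"linear": [0.039,0.2,0],"delta_rot": [0,0,0]},
    {"linear": [0.046,0.236,0.01],"delta_rot": [0,0,0]},
    {"linear": [0.053,0.271,0.03],"delta_rot": [0,0,0]},
    {"linear": [0.06,0.304,0.055],"delta_rot": [0,0,0]},
    {"linear": [0.065,0.332,0.085],"delta_rot": [0,0,0]},
    {"linear": [0.068,0.348,0.115],"delta_rot": [0,0,0]},
    {"linear": [0.07,0.357,0.135],"delta_rot": [0,0,0]},
    {"linear": [0.07,0.3575,0.15],"delta_rot": [0,0,0]},
    {"linear": [0.07,0.3575,0.16],"delta_rot": [0,0,0]},
    {"linear": [0.07,0.3575,0.165],"delta_rot": [0,0,0]},
    {"linear": [0.07,0.3575,0.165],"delta_rot": [0,0,0]}
  ]
}}

```text
t: 6.85
ee_pos: [0.5595, -0.3449, 0.1998]
orientation: [-180.0, 0.1, -14.5]
force: [0.5, 1.5, 0.3]
width: 0.0226
grip_force: 39.2
```

```bash
python3 -c "
from h import *
np.set_printoptions(precision=4,suppress=True)
go([.56,-.345,.194])
f=arm.grab_frame('top');P=cloud(f)
# port
Q=P[(np.hypot(P[...,0]-.582,P[...,1]-.0187)<.03)&(P[...,2]>.103)&(P[...,2]<.118)]
print('port',len(Q),Q.mean(0),cv2.minEnclosingCircle((Q[:,:2]*1000).astype(np.float32)))
print([(round(d['p'],2),world(f,d['point'])) for d in arm.pinpoint(f,'port')])
f=arm.grab_frame('scene');print([(round(d['p'],2),world(f,d['point'])) for d in arm.pinpoint(f,'port')])
print([(round(d['p'],2),world(f,d['point'])) for d in arm.pinpoint(f,'cap_knob')])
"
```

```text
lin [0.0005 0.     0.0058] rot [0. 0. 0.] t 6.85 [ 0.5595 -0.3449  0.1998] [-179.98    0.15  -14.53] q [-18.  34.   5.  -0. -61.  94.] F [0.5 1.5 0.3] w 0.0226 39.20985281467438
port 52 [0.581  0.0203 0.1096] ((577.849365234375, 24.1223201751709), 23.242042541503906)
[(0.81, array([0.5814, 0.0178, 0.1094])), (0.67, array([ 0.5605, -0.3425,  0.0099]))]
[(0.83, array([0.5877, 0.0177, 0.1138]))]
[(0.76, array([ 0.5681, -0.3421,  0.0498]))]
```

Request:
{"method": "play_rows", "body": {
  "rows": [
    {"linear": [0,0,0.002],"delta_rot": [0,0,0]},
    {"linear": [0,0,0.004],"delta_rot": [0,0,0]},
    {"linear": [0,0,0.005],"delta_rot": [0,0,0]},
    {"linear": [0,0,0.006],"delta_rot": [0,0,0]},
    {"linear": [0,0,0.006],"delta_rot": [0,0,0]},
    {"linear": [0,0,0.006],"delta_rot": [0,0,0]}
  ]
}}

```text
t: 7.6
ee_pos: [0.5599, -0.3452, 0.1951]
orientation: [180.0, 0.0, -14.5]
force: [0.7, -0.1, 0.5]
width: 0.0223
grip_force: 39.2
```

Request:
{"method": "play_rows", "body": {
  "rows": [
    {"linear": [0,0,0.001],"delta_rot": [0,0,0]},
    {"linear": [0,0,0.002],"delta_rot": [0,0,0]},
    {"linear": [0,0,0.002],"delta_rot": [0,0,0]},
    {"linear": [0,0,0.002],"delta_rot": [0,0,0]}
  ]
}}

```text
t: 7.93
ee_pos: [0.56, -0.3452, 0.1938]
orientation: [180.0, -0.0, -14.5]
force: [-0.9, 1.6, 5.2]
width: 0.0231
grip_force: 39.5
```

Request:
{"method": "play_rows", "body": {
  "rows": [
    {"linear": [0,0,0],"delta_rot": [0,0,0]},
    {"linear": [0,0,0],"delta_rot": [0,0,0]},
    {"linear": [0,0,0],"delta_rot": [0,0,0]},
    {"linear": [0,0,0],"delta_rot": [0,0,0]},
    {"linear": [0,0,0],"delta_rot": [0,0,0]},
    {"linear": [0,0,0],"delta_rot": [0,0,0]},
    {"linear": [0,0,0],"delta_rot": [0,0,0]},
    {"linear": [0,0,0],"delta_rot": [0,0,0]},
    {"linear": [0,0,-0.01],"delta_rot": [0,0,0]},
    {"linear": [0,0,-0.03],"delta_rot": [0,0,0]},
    {"linear": [0,0,-0.06],"delta_rot": [0,0,0]},
    {"linear": [0,0,-0.1],"delta_rot": [0,0,0]},
    {"linear": [0,0,-0.14],"delta_rot": [0,0,0]},
    {"linear": [0,0,-0.18],"delta_rot": [0,0,0]},
    {"linear": [0,0,-0.205],"delta_rot": [0,0,0]},
    {"linear": [0,0,-0.215],"delta_rot": [0,0,0]},
    {"linear": [0,0,-0.215],"delta_rot": [0,0,0]}
  ],
  "fingers": -1
}}

```text
t: 9.35
ee_pos: [0.5598, -0.3453, 0.4128]
orientation: [179.9, -0.4, -14.5]
force: [0.3, 0.1, -0.5]
width: 0.0852
grip_force: 0.0
```

```bash
python3 -c "
from h import *
np.set_printoptions(precision=4,suppress=True)
f=arm.grab_frame('scene');print([(round(d['p'],2),world(f,d['point'])) for d in arm.pinpoint(f,'cap_knob')])
u,v=pix(f,[.56,-.345,.03]).astype(int);A=f['image'][v-50:v+50,u-60:u+60]
f=arm.grab_frame('top')
w=f['image'];c=pix(f,[.5585,.319,.17]).astype(int);B=w[c[1]-15:c[1]+15,c[0]-18:c[0]+18]
cv2.imwrite('pics/c3.png',np.hstack([cv2.resize(x,(400,330),interpolation=cv2.INTER_CUBIC) for x in(A,B)]))
P=cloud(f);Q=P[(np.hypot(P[...,0]-.5585,P[...,1]-.319)<.025)&(P[...,2]>.162)&(P[...,2]<.172)]
print('top',len(Q),Q.mean(0),cv2.minAreaRect((Q[:,:2]*1000).astype(np.float32)))
go([.5585,.319,.409],24)
"
```

```text
[(0.69, array([ 0.5678, -0.3436,  0.0408]))]
top 44 [0.5585 0.3198 0.1666] ((558.347900390625, 319.88525390625), (21.398218154907227, 21.615081787109375), 18.17527961730957)
lin [-0.1679 -0.6423 -0.0013] rot [-0.0005  0.0006 -0.2141] t 9.5 [ 0.5598 -0.3449  0.4067] [-179.95    0.14  -14.54] q [-18.  27.  25.  -0. -88.  94.] F [ 0.6 -1.  -0.7] w 0.0856 0.0
```

View pics/c3.png

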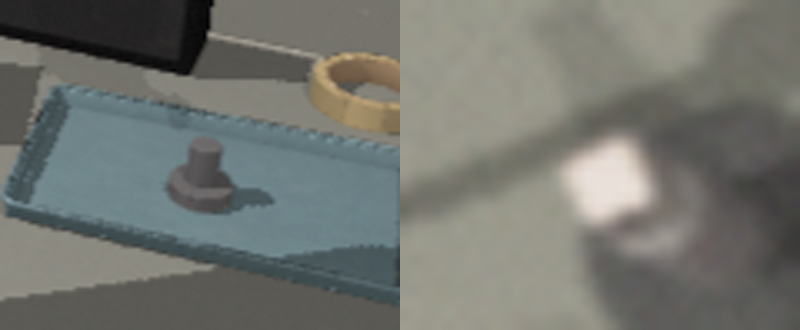

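Request:
{"method": "play_rows", "body": {
  "rows": [
    {"linear": [-0.004,-0.015,0],"delta_rot": [0,0,0]},
    {"linear": [-0.012,-0.045,0],"delta_rot": [0,0,-0.02]},
    {"linear": [-0.022,-0.083,0],"delta_rot": [0,0,-0.04]},
    {"linear": [-0.032,-0.122,0],"delta_rot": [0,0,-0.06]},
    {"linear": [-0.042,-0.161,0],"delta_rot": [0,0,-0.08]},
    {"linear": [-0.052,-0.2,0],"delta_rot": [0,0,-0.1]},
    {"linear": [-0.062,-0.239,0],"delta_rot": [0,0,-0.12]},
    {"linear": [-0.073,-0.278,0],"delta_rot": [0,0,-0.14]},
    {"linear": [-0.083,-0.317,0],"delta_rot": [0,0,-0.16]},
    {"linear": [-0.093,-0.356,0],"delta_rot": [0,0,-0.18]},
    {"linear": [-0.103,-0.395,0],"delta_rot": [0,0,-0.192]},
    {"linear": [-0.114,-0.434,0],"delta_rot": [0,0,-0.192]},
    {"linear": [-0.124,-0.473,0],"delta_rot": [0,0,-0.192]},
    {"linear": [-0.134,-0.512,0],"delta_rot": [0,0,-0.192]},
    {"linear": [-0.144,-0.551,0],"delta_rot": [0,0,-0.192]},
    {"linear": [-0.154,-0.59,0],"delta_rot": [0,0,-0.192]},
    {"linear": [-0.162,-0.62,0],"delta_rot": [0,0,-0.192]},
    {"linear": [-0.167,-0.638,0],"delta_rot": [0,0,-0.192]},
    {"linear": [-0.168,-0.6425,0],"delta_rot": [0,0,-0.192]},
    {"linear": [-0.168,-0.6425,0],"delta_rot": [0,0,-0.192]}
  ]
}}

```text
t: 11.17
ee_pos: [0.5583, 0.3203, 0.4057]
orientation: [179.9, 0.2, 20.1]
force: [0.6, 0.5, -0.9]
width: 0.085
grip_force: 0.0
```

```bash
python3 -c "
from h import *
go([.5585,.3195,.298],20)
"
```

```text
lin [0.0003 0.0007 0.1077] rot [0.0004 0.0013 0.0007] t 11.1667 [0.5583 0.3203 0.4057] [179.93   0.23  20.13] q [ 44.  26.  22.  -0. -87.  66.] F [ 0.6  0.5 -0.9] w 0.085 0.0
```

Request:
{"method": "play_rows", "body": {
  "rows": [
    {"linear": [0,0,0.015],"delta_rot": [0,0,0]},
    {"linear": [0,0.0005,0.035],"delta_rot": [0,0,0]},
    {"linear": [0,0.0005,0.06],"delta_rot": [0,0,0]},
    {"linear": [0,0.0005,0.08],"delta_rot": [0,0,0]},
    {"linear": [0,0.0005,0.095],"delta_rot": [0,0,0]},
    {"linear": [0,0.0005,0.105],"delta_rot": [0,0,0]},
    {"linear": [0,0.0005,0.1075],"delta_rot": [0,0,0]},
    {"linear": [0,0.0005,0.1075],"delta_rot": [0,0,0]},
    {"linear": [0,0.0005,0.1075],"delta_rot": [0,0,0]}
  ]
}}

```text
t: 11.92
ee_pos: [0.5592, 0.3181, 0.3017]
orientation: [-180.0, -0.1, 20.0]
force: [-0.5, 0.2, 0.6]
width: 0.0857
grip_force: 0.0
```

Request:
{"method": "play_rows", "body": {
  "rows": [
    {"linear": [0,0,0],"delta_rot": [0,0,0]},
    {"linear": [0,0,0],"delta_rot": [0,0,0]},
    {"linear": [0,0,0],"delta_rot": [0,0,0]},
    {"linear": [0,0,0],"delta_rot": [0,0,0]},
    {"linear": [0,0,0],"delta_rot": [0,0,0]},
    {"linear": [0,0,0],"delta_rot": [0,0,0]},
    {"linear": [0,0,0],"delta_rot": [0,0,0]},
    {"linear": [0,0,0],"delta_rot": [0,0,0]},
    {"linear": [0,0,0],"delta_rot": [0,0,0]},
    {"linear": [0,0,0],"delta_rot": [0,0,0]},
    {"linear": [0,0,0],"delta_rot": [0,0,0]},
    {"linear": [0,0,0],"delta_rot": [0,0,0]}
  ],
  "fingers": 1,
  "grip_force": 50
}}

```text
t: 12.92
ee_pos: [0.5589, 0.3185, 0.3009]
orientation: [-180.0, -0.0, 20.0]
force: [-1.1, -0.1, 2.3]
width: 0.0215
grip_force: 49.2
```

Request:
{"method": "play_rows", "body": {
  "rows": [
    {"linear": [0,0,-0.005],"delta_rot": [0,0,0]},
    {"linear": [0,0,-0.012],"delta_rot": [0,0,0]},
    {"linear": [0,0,-0.022],"delta_rot": [0,0,0]},
    {"linear": [0,0,-0.035],"delta_rot": [0,0,0]},
    {"linear": [0,0,-0.05],"delta_rot": [0,0,0]},
    {"linear": [0,0,-0.066],"delta_rot": [0,0,0]},
    {"linear": [0,0,-0.082],"delta_rot": [0,0,0]},
    {"linear": [0,0,-0.098],"delta_rot": [0,0,0]},
    {"linear": [0,0,-0.112],"delta_rot": [0,0,0]},
    {"linear": [0,0,-0.125],"delta_rot": [0,0,0]},
    {"linear": [0,0,-0.135],"delta_rot": [0,0,0]},
    {"linear": [0,0,-0.14],"delta_rot": [0,0,0]},
    {"linear": [0,0,-0.14],"delta_rot": [0,0,0]},
    {"linear": [0,0,-0.14],"delta_rot": [0,0,0]}
  ]
}}

```text
t: 14.08
ee_pos: [0.5587, 0.3185, 0.4406]
orientation: [-180.0, 0.0, 20.0]
force: [0.2, -0.5, -2.2]
width: 0.0212
grip_force: 48.9
```

```bash
cat > rod.py <<'E'
from h import *
np.set_printoptions(precision=4,suppress=True)
def rod():
    s=arm.get_obs();R=Ro.from_euler("xyz",s["orientation"],degrees=True);p=s["ee_pos"]
    tipx=p-np.array([0,0,.279])
    out={}
    for n in("scene","top"):
        f=arm.grab_frame(n)
        print(n,[(k,round(d["p"],2),world(f,d["point"])) for k in("probe_grip","probe_band","probe_tip") for d in arm.pinpoint(f,k) if np.linalg.norm(world(f,d["point"])[:2]-p[:2])<.05])
        P=cloud(f)
        Q=P[(np.hypot(P[...,0]-p[0],P[...,1]-p[1])<.03)&(P[...,2]>tipx[2]-.02)&(P[...,2]<p[2]-.19)]
        print(len(Q))
        if n=="scene" and len(Q)>20:
            cam=np.linalg.inv(f["view"])[:3,3]
            for lo,hi in((-.01,.02),(.02,.05),(.05,.08),(.08,.098)):
                q=Q[(Q[:,2]>tipx[2]+lo)&(Q[:,2]<tipx[2]+hi)]
                if len(q):
                    m=np.median(q,0);d=m[:2]-cam[:2];d/=np.linalg.norm(d);print(lo,len(q),"surf",m,"axis",m[:2]+d*.0045,"dx",m[:2]+d*.0045-p[:2])
            print("zmin",Q[:,2].min())
        out[n]=f
    return out
E
python3 - <<'E'
from rod import *
o=rod();go([.582,.0185,.441])
p=arm.get_obs()["ee_pos"];f=o["scene"];u,v=pix(f,p-[0,0,.22]).astype(int)
cv2.imwrite('pics/c4.png',cv2.resize(f['image'][v-50:v+50,u-50:u+50],(600,600),interpolation=cv2.INTER_NEAREST))
E
```

```text
scene [('probe_grip', 0.72, array([0.5585, 0.3197, 0.2831])), ('probe_band', 0.48, array([0.5629, 0.3164, 0.2101])), ('probe_tip', 0.47, array([0.5602, 0.3204, 0.1551]))]
96
-0.01 25 surf [0.5566 0.3177 0.1669] axis [0.5601 0.3206] dx [0.0014 0.0021]
0.02 32 surf [0.5573 0.3178 0.197 ] axis [0.5608 0.3207] dx [0.002  0.0022]
0.05 30 surf [0.5568 0.3179 0.228 ] axis [0.5603 0.3208] dx [0.0016 0.0023]
0.08 9 surf [0.5558 0.3166 0.2464] axis [0.5593 0.3194] dx [0.0005 0.0009]
zmin 0.15467211097185818
top [('probe_grip', 0.61, array([0.5598, 0.3159, 0.2826])), ('probe_band', 0.49, array([0.5633, 0.32  , 0.2035])), ('probe_tip', 0.39, array([0.5564, 0.3151, 0.1505]))]
18
lin [-0.0809  0.2898 -0.0005] rot [0. 0. 0.] t 14.4833 [0.5588 0.3185 0.4404] [179.99   0.03  20.02] q [ 44.  25.  27.  -0. -92.  66.] F [ 0.8 -0.6 -1.9] w 0.021 48.860085010528564
```

View pics/c4.png

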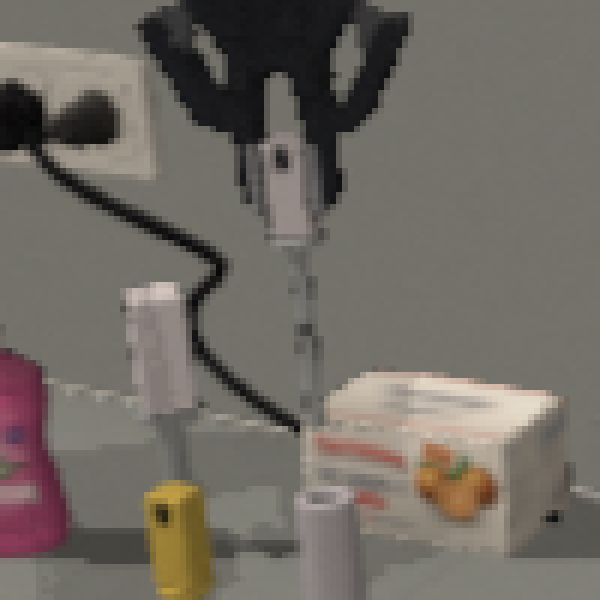

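Request:
{"method": "play_rows", "body": {
  "rows": [
    {"linear": [-0.001,0.004,0],"delta_rot": [0,0,0]},
    {"linear": [-0.004,0.014,0],"delta_rot": [0,0,0]},
    {"linear": [-0.009,0.031,0],"delta_rot": [0,0,0]},
    {"linear": [-0.015,0.053,0],"delta_rot": [0,0,0]},
    {"linear": [-0.022,0.078,0],"delta_rot": [0,0,0]},
    {"linear": [-0.03,0.105,0],"delta_rot": [0,0,0]},
    {"linear": [-0.038,0.134,0],"delta_rot": [0,0,0]},
    {"linear": [-0.046,0.163,0],"delta_rot": [0,0,0]},
    {"linear": [-0.054,0.191,0],"delta_rot": [0,0,0]},
    {"linear": [-0.062,0.218,0],"delta_rot": [0,0,0]},
    {"linear": [-0.069,0.243,0],"delta_rot": [0,0,0]},
    {"linear": [-0.075,0.265,0],"delta_rot": [0,0,0]},
    {"linear": [-0.079,0.28,0],"delta_rot": [0,0,0]},
    {"linear": [-0.0815,0.288,0],"delta_rot": [0,0,0]},
    {"linear": [-0.082,0.2904,0],"delta_rot": [0,0,0]},
    {"linear": [-0.082,0.2904,0],"delta_rot": [0,0,0]},
    {"linear": [-0.082,0.2904,0],"delta_rot": [0,0,0]},
    {"linear": [-0.082,0.2904,0],"delta_rot": [0,0,0]}
  ]
}}

```text
t: 15.98
ee_pos: [0.5811, 0.0183, 0.4406]
orientation: [-180.0, 0.0, 20.1]
force: [-0.5, -0.2, -1.3]
width: 0.0211
grip_force: 48.9
```

Run:
```python
from rod import *
o=rod();go([.581,.0175,.401])
for n in("scene","top"):
    f=o[n];P=cloud(f)
    print(n,[(round(d['p'],2),world(f,d['point'])) for d in arm.pinpoint(f,'port')])
    m=(np.hypot(P[...,0]-.582,P[...,1]-.0187)<.024)&(P[...,2]>.1005)&(P[...,2]<.118);Q=P[m]
    print("sleeve",len(Q),Q.min(0),Q.max(0),(Q.min(0)+Q.max(0))/2)
f=o["scene"];u,v=pix(f,[.582,.0185,.14]).astype(int)
cv2.imwrite('pics/c5.png',cv2.resize(f['image'][v-30:v+30,u-30:u+30],(600,600),interpolation=cv2.INTER_NEAREST));print(u,v)
for w in([.582,.0185,.11],[.582,.0185,.158],[.582,.0185,.213],[.6,.0185,.11],[.564,.0185,.11],[.582,.0365,.11],[.582,.0005,.11]): print(w,(pix(f,w)-[u-30,v-30])*10)
```

```text
scene [('probe_grip', 0.64, array([0.5787, 0.0203, 0.2797])), ('probe_band', 0.86, array([0.5855, 0.019 , 0.2124]))]
103
-0.01 32 surf [0.5782 0.0175 0.1674] axis [0.5822 0.0195] dx [0.0011 0.0012]
0.02 33 surf [0.5783 0.0181 0.1983] axis [0.5823 0.0201] dx [0.0012 0.0018]
0.05 29 surf [0.5784 0.0184 0.2255] axis [0.5824 0.0204] dx [0.0013 0.0021]
0.08 9 surf [0.5782 0.0183 0.2457] axis [0.5822 0.0203] dx [0.0011 0.002 ]
zmin 0.15427339159448883
top [('probe_band', 0.37, array([ 0.5866, -0.0088,  0.002 ]))]
3
lin [-0.0003  0.0002  0.0397] rot [0. 0. 0.] t 16.3833 [0.5812 0.0178 0.4407] [180.     0.    20.04] q [ 17.  18.  16.   0. -88.  93.] F [-0.6  0.2 -1. ] w 0.0215 48.918508887290955
scene [(0.62, array([ 0.569 , -0.3515,  0.0007])), (0.59, array([0.5859, 0.014 , 0.1119])), (0.2, array([0.5801, 0.0213, 0.28  ]))]
sleeve 87 [ 0.5643 -0.0004  0.1005] [0.599  0.0337 0.1131] [0.5816 0.0167 0.1068]
top [(0.78, array([0.581 , 0.0177, 0.1103])), (0.24, array([ 0.568 , -0.3516, -0.0033]))]
sleeve 35 [0.565  0.0031 0.1011] [0.5889 0.0399 0.1142] [0.577  0.0215 0.1077]
287 205
[0.582, 0.0185, 0.11] [308.1237 395.9707]
[0.582, 0.0185, 0.158] [307.4336 244.975 ]
[0.582, 0.0185, 0.213] [306.6128  65.3818]
[0.6, 0.0185, 0.11] [335.1717 371.856 ]
[0.564, 0.0185, 0.11] [280.416  420.6738]
[0.582, 0.0365, 0.11] [252.9404 384.255 ]
[0.582, 0.0005, 0.11] [363.9965 407.8328]
```

View pics/c5.png

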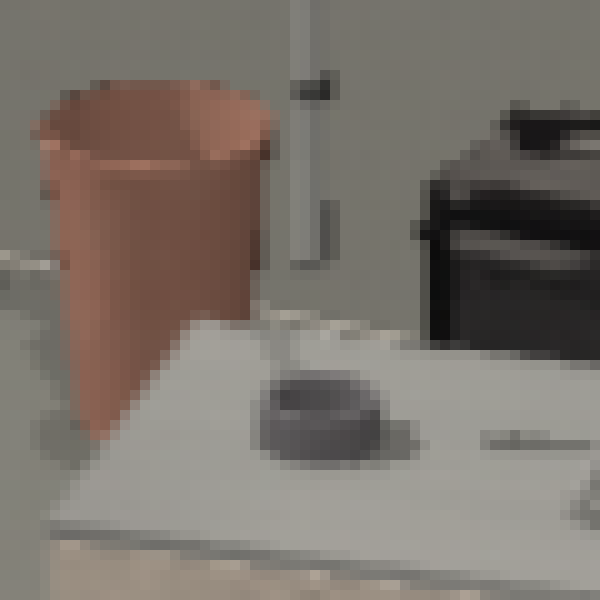

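Run:
```python
from rod import *
for n in("scene","top"):
    f=arm.grab_frame(n);g=f["image"].astype(int).sum(2)//3
    if n=="scene":
        for w in([.5812,.0178,.17],[.5812,.0178,.185]):
            u,v=pix(f,w);print(pix(f,w),int(u)-6,g[int(round(v)),int(u)-6:int(u)+8])
        u,v=pix(f,[.582,.0185,.11]);print(u,v)
        for k in range(-4,9): print(int(v)+k,int(u)-10,g[int(v)+k,int(u)-10:int(u)+12])
    else:
        u,v=pix(f,[.582,.0185,.11]);print(u,v)
        for k in range(-10,11): print(int(v)+k,int(u)-12,g[int(v)+k,int(u)-12:int(u)+13])
```

```text
[287.8221 195.7831] 281 [ 76  72  97 113 113 105 110 113  89  96 114 113 112 114]
[287.8003 190.9109] 281 [ 77  72  91 109 114 103 109 112  88  95 113 113 113 113]
287.81237375236327 214.59707180518538
210 277 [158 158 158 157 158 158 146 135 134 147 156 156 156 156 155 156 156 156
 156 152 149 150]
211 277 [156 156 156 156 156 156 154 143 133 137 149 156 157 157 157 156 156 156
 156 155 156 156]
212 277 [155 155 156 156 156 155 155 139 124 119 112 113 118 122 126 136 150 155
 156 155 155 156]
213 277 [155 156 156 156 156 156 141 113  89  79  79  80  83  86  92 109 123 144
 155 155 156 156]
214 277 [155 156 155 155 155 151 127  86  65  68  72  74  75  79  86  91 105 123
 145 156 156 156]
215 277 [155 156 156 155 155 139 118  93  68  69  73  74  74  80  87  93 103 101
 133 155 155 155]
216 277 [156 156 157 156 157 137 107 101 109 102  90  85  87  91  99  96  83  73
 127 155 154 154]
217 277 [154 155 156 155 156 134  99  90  93  89  86  87  87  81  79  76  69  67
  97 113 114 138]
218 277 [153 154 154 154 155 132  98  88  87  84  82  79  78  76  74  71  66  67
  88 102 102 135]
219 277
[... 1982 characters left out ...]
 133
 148 168 180 185 186 184 185]
215 277 [180 181 180 181 179 181 180 178 162 148 132 124 120 123 121 121 132 162
 174 179 185 182 184 183 186]
216 277 [180 180 181 181 179 179 180 180 180 168 154 137 129 131 132 140 163 180
 184 185 184 185 185 185 185]
217 277 [179 179 180 180 180 181 181 182 181 180 171 168 162 168 168 175 180 185
 182 184 184 183 183 182 182]
218 277 [181 182 182 179 180 181 178 179 180 182 182 181 178 179 182 182 183 185
 185 182 183 184 185 183 184]
219 277 [179 178 178 181 180 182 183 181 183 183 181 183 181 182 185 183 185 183
 185 184 184 184 185 183 186]
220 277 [180 181 182 181 179 183 179 183 183 183 181 183 184 184 185 182 183 183
 183 185 188 184 188 186 187]
```

Run:
```python
from rod import *
for n,seed in(("top",(305,225)),("scene",(300,240))):
    f=arm.grab_frame(n);im=cv2.imread(f"pics/{n}0.png")
    P0=[]
    c=np.array([.5876,-.0108]);a=np.radians(10.5);ex=np.array([np.cos(a),np.sin(a)]);ey=np.array([-ex[1],ex[0]])
    print(n)
    for s in("x-","x+","y-","y+"):
        off=[]
        for k in np.linspace(-.05,.05,41):
            d=np.linspace(-.012,.012,97);half=.07 if s[0]=="x" else .09
            e,t=(ex,ey) if s[0]=="x" else (ey,ex);sg=1 if s[1]=="+" else -1
            pts=c+np.outer((half+d)*sg,e)+k*t
            uv=np.array([pix(f,[*p,.096]) for p in pts],np.float32)
            g=cv2.remap(im,uv[:,0].reshape(1,-1).copy(),uv[:,1].reshape(1,-1).copy(),cv2.INTER_LINEAR).astype(float).mean(2)[0]
            gr=np.gradient(cv2.GaussianBlur(g.reshape(1,-1),(0,0),6)[0]);i=np.argmax(abs(gr[8:-8]))+8;off.append(d[i]*sg)
        print(s,"edge shift mm",np.round(np.percentile(np.array(off)*1000,[20,50,80]),1))
```

```text
top
x- edge shift mm [-2.5 -0.8 -0.5]
x+ edge shift mm [-1.   0.   0.5]
y- edge shift mm [-1.5 -1.  -0.8]
y+ edge shift mm [-0.5 -0.3  0. ]
scene
x- edge shift mm [-4.8  3.2  4.2]
x+ edge shift mm [0.  3.5 5.5]
y- edge shift mm [-3.2 -1.5 -1. ]
y+ edge shift mm [-1.2 -1.  -0.8]
```

Request:
{"method": "play_rows", "body": {
  "rows": [
    {"linear": [-0.0004,0.0018,0],"delta_rot": [0,0,0]},
    {"linear": [-0.0004,0.0018,0.004],"delta_rot": [0,0,0]},
    {"linear": [-0.0004,0.0018,0.01],"delta_rot": [0,0,0]},
    {"linear": [-0.0004,0.0018,0.018],"delta_rot": [0,0,0]},
    {"linear": [-0.0004,0.0018,0.026],"delta_rot": [0,0,0]},
    {"linear": [-0.0004,0.0018,0.032],"delta_rot": [0,0,0]},
    {"linear": [-0.0004,0.0018,0.035],"delta_rot": [0,0,0]},
    {"linear": [-0.0004,0.0018,0.036],"delta_rot": [0,0,0]},
    {"linear": [-0.0004,0.0018,0.036],"delta_rot": [0,0,0]}
  ]
}}

```text
t: 17.43
ee_pos: [0.5814, 0.0157, 0.4044]
orientation: [180.0, 0.0, 20.0]
force: [-0.8, 0.6, -0.9]
width: 0.0216
grip_force: 48.9
```

Run:
```python
from rod import *
go([.5814,.016,.344])
f=arm.grab_frame("scene");u,v=pix(f,[.582,.0165,.115]).astype(int);print(u,v)
cv2.imwrite('pics/c6.png',cv2.resize(f['image'][v-15:v+15,u-15:u+15],(600,600),interpolation=cv2.INTER_CUBIC))
p=arm.get_obs()["ee_pos"];print((pix(f,[p[0],p[1],p[2]-.289])-[u-15,v-15])*20,(pix(f,[.582,.017,.11])-[u-15,v-15])*20)
```

```text
lin [ 0.0001 -0.0003  0.0604] rot [0. 0. 0.] t 17.4333 [0.5814 0.0157 0.4044] [179.99   0.03  20.02] q [ 17.  18.  11.   0. -83.  93.] F [-0.8  0.6 -0.9] w 0.0216 48.92966687679291
288 213
[311.8251 300.8897] [305.5066 333.9072]
```

View pics/c6.png

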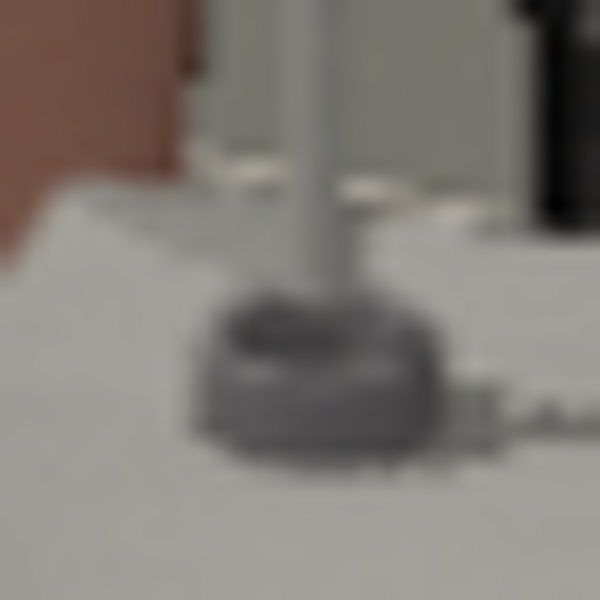

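Request:
{"method": "play_rows", "body": {
  "rows": [
    {"linear": [0,0,0.003],"delta_rot": [0,0,0]},
    {"linear": [0,0,0.008],"delta_rot": [0,0,0]},
    {"linear": [0,0,0.014],"delta_rot": [0,0,0]},
    {"linear": [0,0,0.02],"delta_rot": [0,0,0]},
    {"linear": [0,0,0.026],"delta_rot": [0,0,0]},
    {"linear": [0,0,0.032],"delta_rot": [0,0,0]},
    {"linear": [0,0,0.038],"delta_rot": [0,0,0]},
    {"linear": [0,0,0.044],"delta_rot": [0,0,0]},
    {"linear": [0,0,0.05],"delta_rot": [0,0,0]},
    {"linear": [0,0,0.055],"delta_rot": [0,0,0]},
    {"linear": [0,0,0.0585],"delta_rot": [0,0,0]},
    {"linear": [0,0,0.0604],"delta_rot": [0,0,0]},
    {"linear": [0,0,0.0604],"delta_rot": [0,0,0]},
    {"linear": [0,0,0.0604],"delta_rot": [0,0,0]},
    {"linear": [0,0,0.0604],"delta_rot": [0,0,0]}
  ]
}}

```text
t: 18.73
ee_pos: [0.5815, 0.0157, 0.3447]
orientation: [180.0, -0.0, 20.0]
force: [0.1, -0.4, -1.3]
width: 0.0219
grip_force: 48.9
```

Run:
```python
from rod import *
go([.5814,.016,.344])
f=arm.grab_frame("scene");u,v=pix(f,[.582,.0165,.115]).astype(int);print(u,v)
cv2.imwrite('pics/c7.png',cv2.resize(f['image'][v-15:v+15,u-15:u+15],(600,600),interpolation=cv2.INTER_CUBIC))
```

```text
lin [-0.     -0.0003  0.0007] rot [0. 0. 0.] t 18.7333 [0.5815 0.0157 0.3447] [179.99  -0.04  20.02] q [ 17.  20.   4.   0. -75.  93.] F [ 0.1 -0.4 -1.3] w 0.0219 48.92948806285858
288 213
```

View pics/c7.png

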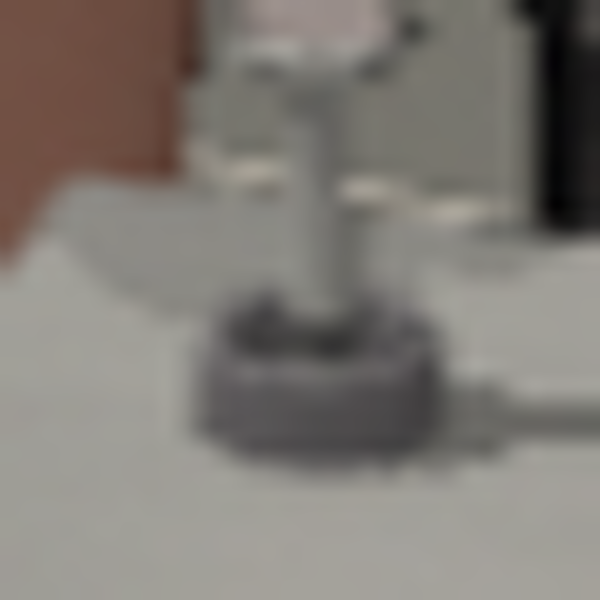

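The picture shows the dark band at about (320,335), level with the rim's centre at about (318,333). The rod is centred, the cap stands in the tray, and no force shows beyond the weight.

```bash
python3 -c "
from plant import arm
print(arm.sign_off())"
```

```text
the job is handed in; nothing more can be done
None
```

I handed the job in with the cap upright in the tray and the probe held still and centred in the port, its dark band level with the rim in the last camera image; the hand-in gave no verdict.

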